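# Load the sample imager and click its guard shut

## Robot

A 6-joint arm with a two-finger parallel gripper is mounted at the origin on a cart in front of the work surface, level with it; the furniture and walls round the work are solid. World frame = base frame: x ahead of the robot, y to its left, z up, the work surface at z = 0. Lengths are in m, angles in rad, forces in N, time in s.
With the tool pointing down it reaches from about 0.275 to 0.75 m from the base axis. Payload 10.2 kg.
Tool frame: the origin (TCP) lies midway between the tips of the shut fingers; the grasp point (between the pads) lies 19 mm behind it; z points along the fingers, y is the line along which they close (so a half turn about z gives the same grasp; the last joint's range is limited). The gripper opens to 88 mm and grips with 3 to 60 N. Pads are 18 mm wide; open, the fingers measure 123 mm over their backs; the gripper's body (75 mm by 187 mm) begins 45 mm behind the grasp point.
Start: joints at [-1.458, 0.313, 1.498, -0, 1.331, -0.223], TCP at [0.173, -0.496, 0.239] pointing down, gripper open.
Joint ranges: [-2.94, 2.94], [-0.97, 2.17], [0.19, 2.56], [-1.23, 4.37], [0.02, 3.11], [-2.88, 2.88]. Speed limits (rad/s): [2.39, 2.39, 3.01, 3.14, 3.14, 3.14].

## Interface

Orientations are given as [roll, pitch, yaw] about the fixed x, y, z axes, in that order (R = Rz(yaw) Ry(pitch) Rx(roll)).
In Python, from plant import ctrl, move_gripper, ik, cams, sign_off, silhouettes gives the robot as it stands. The module is installed in compiled form; this text tells all that it offers. Calls block until the motion is done:
- ctrl.goto(position, orientation): joint-space move of the TCP to a pose.
- ctrl.servo_line(position, ori=None, speed=0.15): straight line of the TCP; ori=None keeps the orientation; speed is the mean speed in m/s.
- ctrl.move_joints(angles): joint-space move.
- move_gripper(opening): finger opening in m; the grip force is fixed at half the most; returns when the fingers have stopped.
- ctrl.sleep(seconds).
- ik(position, orientation): joint angles nearest the present ones, or None.
- cams.read_camera(name): name is "side" or "top" or "wrist"; returns the picture (400x640x3 uint8, blue, green, red); there is no depth.
- cams.camera_info(name): a dict with "K" (3x3 intrinsics, pixels), "cam_to_world" (4x4, takes a point from camera to world coordinates); the wrist camera has in their place "T_tool_cam" (4x4, takes a point from camera to tool coordinates, whose origin is the TCP and whose axes are the flange's). Camera axes: x right, y up, looking along -z (the intrinsics and any distortion apply to the point x, -y, -z); pixel columns grow to the right and rows downward; lengths in m; the calibration is good to about 2 mm. A picture is of the moment at which its call begins: read the wrist's pose just before it. camera_info takes no time and is no camera call.
A pose or a line that the arm cannot do raises ctrl.PlanningError and nothing moves.
- sign_off(): hands the job in; it is judged then, once.
Trained networks look in the newest picture that a camera, given by its name, has taken for a name from the list of things; names that differ only in an ending like _2 or _b are one class to them, and where a whole thing is asked for, a point or a joint stands for the part that bears it (a point fixed in the world has none). Each returns a list of dicts, best first, with "score" (0 to 1); they miss things now and then, are a little off and sometimes report something else, mostly with a low value. They report only what shows in the picture. A call takes as long as a camera call. They do not tell look-alikes from the thing itself.
- silhouettes(camera, thing): "pixels" (400x640 bool, what is visible of it) and "box" ([left, top, right, bottom] in pixels, round what is visible of it).
Readings, each from a call of its own:
- ctrl.read_time(): time.
- ctrl.read_qpos(): joint angles.
- ctrl.read_joint_vel(): joint speeds.
- ctrl.read_tau(): joint torques, N m.
- ctrl.read_position(): TCP position.
- ctrl.read_orientation(): TCP orientation.
- ctrl.read_force(): force on the tool from outside, world axes, zero at the start.
- ctrl.read_ft_torque(): the same for the moment, N m.
- ctrl.read_width(): finger opening in m.
- ctrl.read_grasp_force(): force on a finger pad.
Only numpy, scipy, OpenCV 4.12 (cv2) and the standard library are available. Lean on these libraries where they do the work, as an engineer would, in place of code of your own. Each camera call takes 0.05 s, during which the arm holds its last target. There are 200 camera calls.

## Task

Get the sample imager ready for a run: slide its clear guard fully open, then stand every sample jar (the wide glass jars with white lids on the bench, three or four of them) upright on the round tray. Turn the tray by the studs on its rim until the notch in the rim faces the pointer on the deck, and push the guard shut until its catch clicks and holds it fully closed. Leave everything else on the bench where it is.

Things in the scene. Friction and masses are not known exactly. Their poses are not given: they have to be found in the camera images.
- imager: the sample imager, a fixed low grey instrument, turned a little about the vertical. Origin on the bench below the tray's axis; its x points away from the robot, its y along the guard's slide, z up. Deck x -107 to 107, y -106 to 290 mm, top at z 14 mm.
- end_wall (a point): middle of the top (z 96 mm) of the fixed end wall at imager y -103 mm (204 mm along x, 6 mm thick). The spring catch sits low outside the guard's front corner, in a black housing: imager x -134 to -104, y -97 to -63 mm, up to z 51 mm.
- turntable (a joint): angle (rad) of the round aluminium tray, counterclockwise from above, no stops; 0 or any whole turn: notch facing the pointer. Flat floor 124 mm across inside a raised rim (62 to 75 mm from the axis, top at z 28 mm). Stiff to turn (0.08 N m, about 1.2 N at a stud); stays where left.
- stud (a point): top (z 43 mm) of one of six upright steel studs on the tray's rim, to push it round by; each is 10 mm in diameter, 15 mm high above the rim, 68.5 mm from the axis, 60 degrees apart. This one is 30 degrees counterclockwise (from above) of the notch; the next is 30 degrees clockwise of it.
- tray (a point): centre of the tray's floor, at z 22 mm, where the jars are to stand; it turns with the tray.
- notch (a point): the notch, an 18 mm wide gap through the tray's rim: mid-width, 68.5 mm from the axis, at the height of the rim's top.
- pointer (a point): tip of the fixed dark pointer on the deck, just outside the rim on the imager's -x side (77.6 mm from the tray's axis).
- guard (a joint): position (m) of the clear sliding guard: 0 shut, 0.195 fully open, opening along the imager's +y; it starts partly open. Sliding takes about 2 N. At 15 mm a striker on its front wall meets the spring catch: up to about 8 N more is needed until 7 mm, from where it snaps in to 0 and is held; let go before that, it stays ajar.
- push_bar (a point): middle (z 112 mm) of the black push bar that stands on the guard's roof near its rear edge: 84 mm along the imager's x, 12 mm thick along y, from the roof to z 126 mm; moves with the guard. Push it on either side, or pinch it from above.
- guard_roof (a point): middle of the top (z 98 mm) of the guard's roof. The guard is a clear hood with aluminium edges, 196 mm (x) by 188 mm (y), down to z 21 mm, open below and on its -y side, closed at front, back and +y side. Shut, it covers the tray, imager y -98 to 90 mm; open, its -y edge is at y 97 mm.
- catch (a joint): lift (m) of the spring catch's nose, outwards into its housing: about 0 free, 0.004 on top of the striker, about 0.001 when it has dropped in behind the striker with the guard shut.
- jar_0: sample jar: upright closed glass cylinder with a white screw lid of the same width and a weighted steel foot (centre of mass 12 mm up), 40 mm in diameter, 64 mm high, 0.11 kg; origin at the centre of its underside, z up along its axis. All jars are alike but for the filling; absent jars read None.
- jar_1: sample jar: upright closed glass cylinder with a white screw lid of the same width and a weighted steel foot (centre of mass 12 mm up), 40 mm in diameter, 64 mm high, 0.11 kg; origin at the centre of its underside, z up along its axis. All jars are alike but for the filling; absent jars read None.
- jar_2: sample jar: upright closed glass cylinder with a white screw lid of the same width and a weighted steel foot (centre of mass 12 mm up), 40 mm in diameter, 64 mm high, 0.11 kg; origin at the centre of its underside, z up along its axis. All jars are alike but for the filling; absent jars read None.
- jar_3: sample jar: upright closed glass cylinder with a white screw lid of the same width and a weighted steel foot (centre of mass 12 mm up), 40 mm in diameter, 64 mm high, 0.11 kg; origin at the centre of its underside, z up along its axis. All jars are alike but for the filling; absent jars read None.
- weight: bystander: small brass check weight, 24 mm across, 22 mm high; origin at the centre of its underside. To be left alone.
Not all that is in view belongs to the job. What is shaped like the jar_0 but green or yellow is not meant.

How it is judged:
By the outcome, as a careful person would: the job done as asked, in the order asked, and still so for the second after the job is handed in, with the robot touching nothing.
Of jar_0, jar_1, jar_2, jar_3 only 3 to 4 are there at a start; the rules pass over those that are not, and their reading is None.
At some moment in a run one of jar_0, jar_1, jar_2, jar_3 may be knocked a few centimetres aside while the robot is not near it.
It also fails if it takes over 210 s, if anything falls off the work surface, if the arm or the gripper's body presses on something with over 40 N, if the wrist force passes 120 N, or if a joint passes its speed limit or range.

## Working session

There is one attempt and no reset: what is moved stays moved. The work goes in short steps, each a Python script; the robot and the scene stay as the last script left them, time stands still between calls to the robot, and variables do not carry over. Pictures are saved under pics/ and viewed, at most 14 in all, crops included, and the job is handed in when it is done.

```bash
mkdir -p pics; ls
python3 - <<'E'
from plant import ctrl,cams,silhouettes
import cv2,numpy as np
for c in ["top","side"]:
    im=cams.read_camera(c); cv2.imwrite(f"pics/{c}0.png",im)
    i=cams.camera_info(c); print(c,{k:(np.round(v,4).tolist() if hasattr(v,'tolist') or isinstance(v,list) else v) for k,v in i.items()})
    for t in ["jar_0","weight","push_bar","turntable","stud","notch","pointer","end_wall","guard"]:
        try:
            for d in silhouettes(c,t): print(c,t,round(d["score"],2),np.round(d["box"]).tolist(),int(d["pixels"].sum()))
        except Exception as e: print(c,t,e)
print(cams.camera_info("wrist"),ctrl.read_time())
E
```

```text
pics
top {'K': [[410.75, 0.0, 320.7538], [0.0, 410.75, 206.4601], [0.0, 0.0, 1.0]], 'cam_to_world': [[-0.0191, 0.9994, -0.0283, 0.4846], [-0.9998, -0.0189, 0.0048, 0.1042], [0.0042, 0.0284, 0.9996, 1.1272], [0.0, 0.0, 0.0, 1.0]]}
top jar_0 0.72 [234.0, 260.0, 252.0, 276.0] 244
top jar_0 0.66 [238.0, 181.0, 261.0, 199.0] 211
top jar_0 0.59 [266.0, 237.0, 284.0, 256.0] 205
top jar_0 0.52 [198.0, 187.0, 216.0, 203.0] 259
top jar_0 0.47 [238.0, 228.0, 253.0, 242.0] 219
top push_bar 0.92 [328.0, 153.0, 408.0, 238.0] 5955
top turntable 0.81 [405.0, 170.0, 431.0, 223.0] 1145
top stud 0.79 [401.0, 167.0, 432.0, 216.0] 1068
top stud 0.42 [237.0, 228.0, 255.0, 241.0] 223
top notch 0.55 [405.0, 164.0, 428.0, 219.0] 1120
top pointer 0.96 [293.0, 147.0, 457.0, 240.0] 12701
top guard 0.96 [327.0, 149.0, 411.0, 239.0] 6006
top guard 0.25 [292.0, 146.0, 458.0, 240.0] 12788
side {'K': [[400.8457, 0.0, 321.4796], [0.0, 400.8457, 199.7888], [0.0, 0.0, 1.0]], 'cam_to_world': [[-0.9302, -0.2636, 0.2554, 0.7956], [0.3664, -0.6285, 0.6861, 0.8291], [-0.0203, 0.7318, 0.6812, 0.8205], [0.0, 0.0, 0.0, 1.0]]}

[... 427 characters left out ...]
31.0, 362.0, 252.0] 8543
side pointer 0.69 [244.0, 131.0, 361.0, 252.0] 8483
side end_wall 0.77 [245.0, 129.0, 364.0, 252.0] 8511
side guard 0.79 [255.0, 148.0, 342.0, 226.0] 4656
{'K': array([[326.52947111,   0.        , 322.07028793],
       [  0.        , 326.52947111, 192.11922732],
       [  0.        ,   0.        ,   1.        ]]), 'T_tool_cam': array([[-4.33481592e-04,  9.59975293e-01,  2.80084360e-01,
         7.13008129e-02],
       [ 9.99999838e-01,  3.13083443e-04,  4.74603979e-04,
         1.23406985e-03],
       [ 3.67918318e-04,  2.80084521e-01, -9.59975274e-01,
        -1.46783822e-01],
       [ 0.00000000e+00,  0.00000000e+00,  0.00000000e+00,
         1.00000000e+00]])} 1.0
```

Run:
```python
import cv2
t=cv2.imread("pics/top0.png"); cv2.imwrite("pics/t0c.png",cv2.resize(t[130:290,180:470],None,fx=2.75,fy=2.75,interpolation=cv2.INTER_CUBIC))
s=cv2.imread("pics/side0.png"); cv2.imwrite("pics/s0c.png",cv2.resize(s[120:340,230:440],None,fx=2.7,fy=2.7,interpolation=cv2.INTER_CUBIC))
```

```text
(no output)
```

View pics/t0c.png

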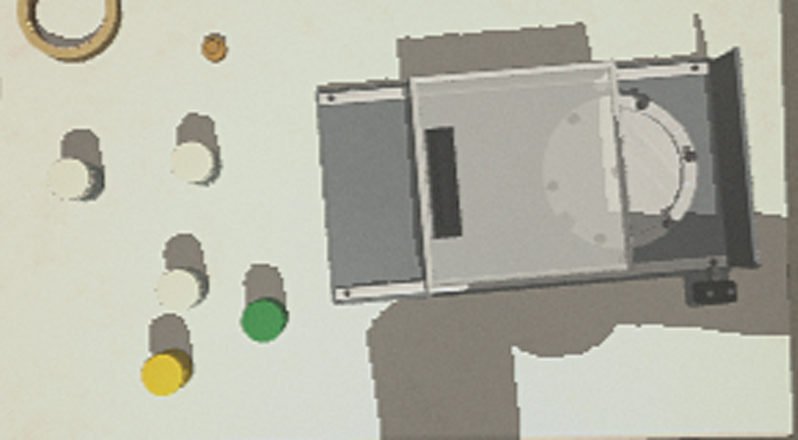

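View pics/s0c.png

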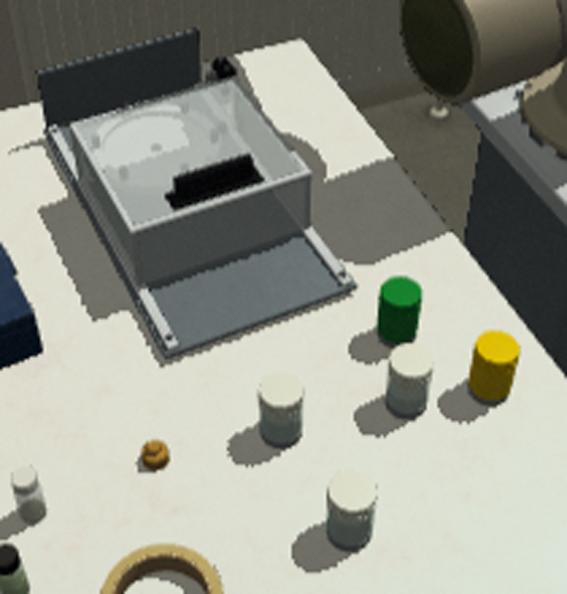

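Top-view crop: the lids at (74,178), (193,162) and (180,288) are the three white-lidded jars, full-image pixels about (207,195), (250,189) and (245,235). Possible mix-ups are the green lid at (276,246), the yellow lid at (240,266), and a narrow white-capped vial at the lower left of the side view. The guard is partly open, and the bar is at full pixel (341,196). Next I fit the poses.

```bash
cat > h.py <<'E'
from plant import ctrl,move_gripper,ik,cams,sign_off,silhouettes
import numpy as np,cv2
from scipy.optimize import least_squares
def cam(name):
    i=cams.camera_info(name)
    if name!="wrist": return i["K"],np.array(i["cam_to_world"])
    T=np.eye(4);T[:3,:3]=rot(ctrl.read_orientation());T[:3,3]=ctrl.read_position()
    return i["K"],T@i["T_tool_cam"]
def rot(o):
    from scipy.spatial.transform import Rotation as R
    return R.from_euler("xyz",o).as_matrix()
def proj(c,P):
    K,T=c; p=(np.atleast_2d(P)-T[:3,3])@T[:3,:3]; p=p*[1,-1,-1]; q=p@np.array(K).T
    return q[:,:2]/q[:,2:]
def ray(c,uv,z):
    K,T=c; d=np.linalg.inv(K)@[uv[0],uv[1],1]; d=T[:3,:3]@(d*[1,-1,-1])
    return T[:3,3]+d*(z-T[2,3])/d[2]
def white_lids(im,c,z=0.064):
    pass
E
python3 - <<'E'
from h import *
c=cam("top"); f=lambda u,v:(180+(u+.5)/2.75-.5,130+(v+.5)/2.75-.5)
obs=[((107,290,14),(318,88)),((-107,290,14),(334,303)),((102,-106,96),(738,50)),((-102,-106,96),(760,265))]
g=[((98,94,98),(410,78)),((-98,94,98),(427,290)),((98,-94,98),(615,63)),((-98,-94,98),(631,268))]
def W(p,P): 
    P=np.array(P)/1000.; s,k=np.sin(p[2]),np.cos(p[2]); return np.c_[p[0]+k*P[:,0]-s*P[:,1],p[1]+s*P[:,0]+k*P[:,1],P[:,2]]
A=[o[0] for o in obs];a=np.array([f(*o[1]) for o in obs]); G=np.array([o[0] for o in g],float); b=np.array([f(*o[1]) for o in g])
def r(p): return np.r_[(proj(c,W(p,A))-a).ravel(),(proj(c,W(p,G+[0,-4+p[3]*1000,0]))-b).ravel()]
s=least_squares(r,[.5,-.1,0,.08]); print(s.x,np.round(s.fun,1))
for n,u in dict(A=(74,177),B=(193,162),C=(180,288),bar=(447,182)).items(): print(n,ray(c,f(*u),.126 if n=="bar" else .064).round(3))
t=(ray(c,f(447,182),.126)[:2]-s.x[:2]); th=s.x[2]; print("bar in imager",t@[np.cos(th),np.sin(th)],t@[-np.sin(th),np.cos(th)])
E
```

```text
[ 0.55113809 -0.12795625  0.06234424  0.10954296] [-0.9 -0.2 -0.4  0.2  0.9 -1.5  0.3  0.9 -0.2 -0.5  0.   0.2 -0.4 -1.1
  0.6  2. ]
A [0.552 0.394 0.064]
B [0.564 0.282 0.064]
C [0.446 0.296 0.064]
bar [0.538 0.047 0.126]
bar in imager -0.0024040080926216686 0.17496050335130645
```

```bash
cat >> h.py <<'E'
IM=np.array([0.551,-0.128]); TH=0.062
def i2w(x,y,z): # imager m -> world
    k,s=np.cos(TH),np.sin(TH); return [IM[0]+k*x-s*y,IM[1]+s*x+k*y,z]
def w2i(P):
    k,s=np.cos(TH),np.sin(TH); d=np.array(P[:2])-IM; return np.array([k*d[0]+s*d[1],-s*d[0]+k*d[1]])
def down(yaw): return [np.pi,0,yaw]
E
python3 - <<'E'
from h import *
print(ctrl.read_orientation())
p=i2w(0,.175,.25)
for y in (TH,TH-np.pi,TH+np.pi):
    print(y,ik(p,down(y)))
ctrl.goto([p[0]-.05,p[1],.26],down(TH)); print(ctrl.read_time(),ctrl.read_force())
c=cam("wrist"); im=cams.read_camera("wrist"); cv2.imwrite("pics/w1.png",im)
print(proj(c,[i2w(0,.175,.126),i2w(0.042,.181,.126),i2w(-.042,.169,.126)]))
E
```

```text
[-3.14159098e+00  4.87738840e-06  3.35770891e-01]
0.062 [-1.30013621e-01  3.42954029e-01  1.42672468e+00 -4.44089210e-16
  1.37191394e+00  1.37878271e+00]
-3.0795926535897933 [-0.13001362  0.34295403  1.42672468  0.          1.37191394 -1.76280995]
3.203592653589793 [-0.13001362  0.34295403  1.42672468  0.          1.37191394 -1.76280995]
3.2417 [ 0.82291493  0.34893944 -0.45241279]
[[323.42649774 123.71693308]
 [315.99648305  70.77288873]
 [330.24793448 172.32443439]]
```

View pics/w1.png

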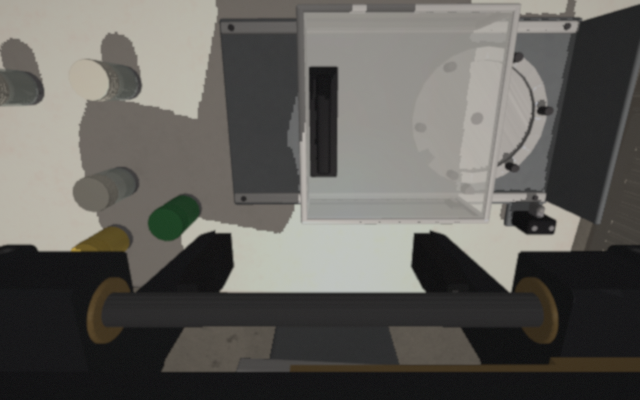

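The bar is at pixel (323,121) against a prediction of (323,124), so the fit is good. I'll pinch it and slide the guard open.

Run:
```python
from h import *
move_gripper(.06)
ctrl.goto(i2w(0,.175,.16),down(TH)); ctrl.servo_line(i2w(0,.175,.105),speed=.1)
print(ctrl.read_force()); move_gripper(0.0); print("w",ctrl.read_width(),ctrl.read_force(),ctrl.read_grasp_force())
y=.175
ctrl.servo_line(i2w(0,y+.07,.105),speed=.08); y+=.07; print(ctrl.read_force())
while y<.28:
    y+=.003; ctrl.servo_line(i2w(0,y,.105),speed=.03); F=ctrl.read_force(); p=w2i(ctrl.read_position()); print(round(y,3),p.round(4),F.round(1))
    if F@np.array([-np.sin(TH),np.cos(TH),0])<-14: break
move_gripper(.04); print(w2i(ctrl.read_position()),ctrl.read_force())
ctrl.servo_line(i2w(0,y,.18),speed=.2)
ctrl.goto(i2w(-.08,.0,.30),down(TH)); c=cam("wrist"); im=cams.read_camera("wrist"); cv2.imwrite("pics/w2.png",im)
print(proj(c,[i2w(0,0,.022),i2w(-.0776,0,.016)]),ctrl.read_time())
```

```text
[-0.40645907 -0.00586701 -0.21954197]
w 0.011771757751327737 [-0.24645922  0.98830676  0.86653454] 29.999014735221863
[-3.0685392   1.83655438  2.56559239]
0.248 [-1.000e-04  2.479e-01] [-3.2  0.4  3.2]
0.251 [-1.000e-04  2.511e-01] [-3.9  0.   3.6]
0.254 [-2.000e-04  2.541e-01] [-5.8  0.5  3.5]
0.257 [-2.000e-04  2.571e-01] [-5.   0.9  3.5]
0.26 [-2.000e-04  2.601e-01] [-5.1 -0.3  3.9]
0.263 [-2.000e-04  2.631e-01] [-5.6  0.5  3. ]
0.266 [-2.000e-04  2.632e-01] [ -6.3 -17.8   3.9]
[3.74126656e-05 2.66131638e-01] [0.7790661  0.12138782 0.02976099]
[[321.90123734  89.71036873]
 [321.89769241 151.24750443]] 10.975
```

View pics/w2.png

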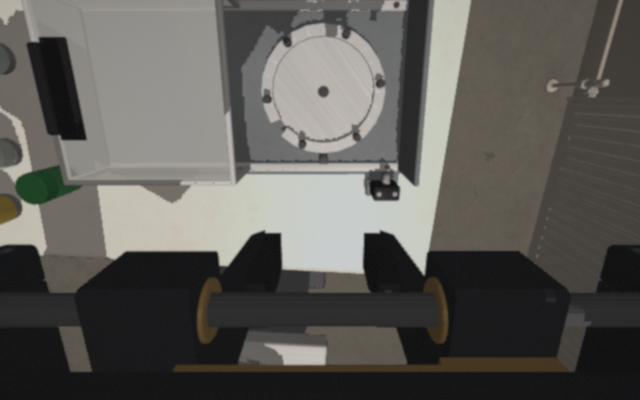

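The guard is fully open: the stop was felt at bar y = 0.263. The tray centre shows at (323,91), as predicted. Studs are at (267,98), (288,42), (346,34), (380,82), (357,135) and (303,142), the notch is near (285,128), and the pointer is near (323,158). Jars next, re-locating each one in the top view before picking.

```bash
cat >> h.py <<'E'
a=np.linspace(0,2*np.pi,40)
def cyl(x,y,z0=0.): return np.vstack([np.c_[x+.02*np.cos(a),y+.02*np.sin(a),0*a+z] for z in (z0,z0+.064)])
def fitbox(c,box,x0,z0=0.):
    def r(p):
        q=proj(c,cyl(p[0],p[1],z0)); return np.r_[q.min(0),q.max(0)]-(np.array(box)+[0,0,0,0])
    s=least_squares(r,x0[:2]); return s.x,np.abs(s.fun).max()
def jars(cn="top"):
    im=cams.read_camera(cn); c=cam(cn); out=[]
    hsv=cv2.cvtColor(im,cv2.COLOR_BGR2HSV)
    for d in silhouettes(cn,"jar_0"):
        b=d["box"]; x0=ray(c,((b[0]+b[2])/2,(b[1]+b[3])/2),.04)
        p,e=fitbox(c,b,x0); sat=np.median(hsv[...,1][d["pixels"]])
        # lid pixel colour
        u=proj(c,[[p[0],p[1],.064]])[0].astype(int)
        lid=hsv[np.clip(u[1],1,398)-1:u[1]+2,np.clip(u[0],1,638)-1:u[0]+2].reshape(-1,3).mean(0)
        out.append((p.round(4),round(d["score"],2),round(float(e),1),lid.round()))
    return out
E
python3 - <<'E'
from h import *
for cn in("top","side"):
    for j in jars(cn): print(cn,*j)
im=cv2.imread("pics/w2.png");c=cam("wrist")
for u in [(267,98),(288,42),(346,34),(380,82),(357,135),(303,142),(285,128)]:
    q=w2i(ray(c,u,.043 if u[0]!=285 else .028)); print(np.degrees(np.arctan2(q[1],q[0])).round(1),np.hypot(*q).round(4))
E
```

```text
top [0.4134 0.2245] 0.75 0.5 [61. 86. 95.]
top [0.555  0.4009] 0.71 1.3 [ 28.  28. 220.]
top [0.4448 0.2995] 0.68 2.4 [ 31.  24. 220.]
top [0.3568 0.3128] 0.56 2.2 [ 26. 181. 218.]
top [0.5634 0.2827] 0.53 1.5 [ 30.  26. 220.]
side [0.3653 0.32  ] 0.92 1.6 [ 26. 248. 228.]
side [0.5543 0.4059] 0.88 2.5 [ 31.  20. 228.]
side [0.5631 0.2825] 0.82 2.1 [ 30.  21. 227.]
side [0.4181 0.2148] 0.69 3.0 [ 67. 209.  63.]
98.4 0.0656
36.6 0.0641
-24.7 0.0658
-82.9 0.0689
-140.8 0.0685
159.6 0.0658
134.9 0.0653
```

```bash
cat >> h.py <<'E'
def look(pos,yaw,name=None,h=.26):
    """hover so jar lies in wrist view (camera sits along tool x), refit its position"""
    t=np.array([np.cos(yaw),np.sin(yaw)])
    ctrl.goto([*(np.array(pos)-.10*t if np.hypot(*pos)>.62 else np.array(pos)-.07*t),h],down(yaw))
    c=cam("wrist"); im=cams.read_camera("wrist")
    if name: cv2.imwrite(name,im)
    best=None
    for d in silhouettes("wrist","jar_0"):
        b=d["box"]; p,e=fitbox(c,b,pos)
        hsv=cv2.cvtColor(im,cv2.COLOR_BGR2HSV); u=proj(c,[[p[0],p[1],.064]])[0].astype(int)
        s=hsv[max(u[1]-1,0):u[1]+2,max(u[0]-1,0):u[0]+2,1].mean()
        dist=np.hypot(*(p-pos)); print("  cand",p.round(4),round(d["score"],2),round(e,1),"sat",s,"uv",u)
        if dist<.04 and s<70 and (best is None or dist<best[1]): best=(p,dist)
    return None if best is None else best[0]
E
python3 - <<'E'
from h import *
p=look([.5635,.2826],np.pi/2,"pics/b.png"); print(p,ctrl.read_time(),ctrl.read_qpos())
E
```

```text
cand [0.4442 0.2962] 0.9 0.5 sat 29.555555555555557 uv [199  50]
  cand [0.362  0.3104] 0.81 1.2 sat 158.77777777777777 uv [112  34]
  cand [0.4122 0.2155] 0.71 0.6 sat 130.44444444444446 uv [176 134]
  cand [0.6698 0.2636] 0.18 14.4 sat 133.0 uv [428  84]
None 12.525 [ 1.13808763e-01  4.50412007e-01  1.24538770e+00 -1.54505033e-04
  1.44541112e+00  1.16269848e-01]
```

View pics/b.png

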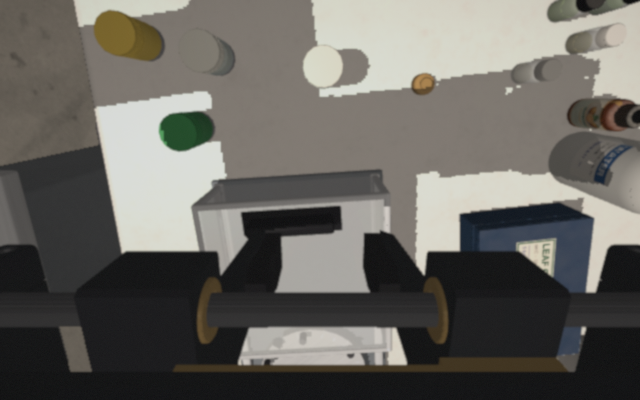

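The close view shows B as a white-lidded wide jar at (323,66), C at (205,50), green at (187,130) and yellow at (128,35). The small brass weight is at (423,84) and the narrow vials are at the far right.

```bash
cat >> h.py <<'E'
def pick(p,yaw):
    move_gripper(.066)
    ctrl.goto([*p,.13],down(yaw)); ctrl.servo_line([*p,.026],speed=.12); move_gripper(0.)
    w=ctrl.read_width(); print("grip",round(w,4),ctrl.read_grasp_force(),ctrl.read_force().round(1))
    assert .036<w<.044
    ctrl.servo_line([*p,.17],speed=.2)
def place(ang,r=.031):
    A=np.radians(ang); yaw=TH+(A+np.pi/2)%np.pi-np.pi/2
    x,y=r*np.cos(A),r*np.sin(A)
    ctrl.goto(i2w(x,y,.17),down(yaw)); print("w",ctrl.read_width())
    ctrl.servo_line(i2w(x,y,.06),speed=.15); ctrl.servo_line(i2w(x,y,.0485),speed=.03); print("F",ctrl.read_force().round(1))
    move_gripper(.054); ctrl.servo_line(i2w(x,y,.17),speed=.15); print("t",ctrl.read_time())
E
python3 - <<'E'
from h import *
p=ray(cam("wrist"),(322.5,66),.064)[:2]; print(p)
pick(p,np.pi/2); place(0)
for j in jars(): print(*j)
E
```

```text
[0.56402194 0.28141978]
grip 0.0388 29.99992896951312 [-0.8 -0.8  1.3]
w 0.03888046630171587
F [ 0.3  0.6 -0.7]
t 20.4833
[0.414  0.2222] 0.73 1.0 [60. 82. 97.]
[0.4468 0.2996] 0.53 1.0 [ 31.  22. 223.]
[0.5856 0.3817] 0.49 1.7 [ 28.  26. 222.]
```

Jar A has been knocked to (0.586,0.382), so I'll look again and pick it.

Run:
```python
from h import *
p=look([.5856,.3817],np.pi/2,"pics/a.png"); print(p)
if p is None: p=np.array([.5856,.3807])
if np.hypot(*(p-[.5856,.3817]))<.012: pick(p,np.pi/2); place(120)
for j in jars(): print(*j)
p=look([.4445,.2965],np.pi/4,"pics/c.png"); print(p)
```

```text
cand [0.414  0.2158] 0.91 1.3 sat 131.77777777777777 uv [169 222]
  cand [0.363 0.31 ] 0.74 2.5 sat 159.88888888888889 uv [108 138]
  cand [0.5861 0.3762] 0.73 1.1 sat 22.555555555555557 uv [322  70]
  cand [0.4441 0.2943] 0.59 0.7 sat 30.0 uv [188 153]
[0.58610976 0.37615898]
grip 0.0391 30.000091402907856 [0.5 0.6 1.5]
w 0.03914013465313427
F [-0.  -0.5 -1.5]
t 30.2333
[0.4121 0.2238] 0.79 0.4 [61. 84. 97.]
[0.3567 0.3093] 0.61 2.2 [ 26. 181. 220.]
[ 0.5347 -0.0849] 0.6 8.3 [ 34.  26. 106.]
[0.4418 0.2981] 0.56 1.8 [ 31.  23. 222.]
  cand [0.4438 0.2945] 0.9 2.1 sat 15.777777777777779 uv [321  99]
  cand [0.4108 0.2155] 0.82 0.4 sat 131.0 uv [352 175]
  cand [0.3614 0.3115] 0.63 1.3 sat 158.0 uv [254 145]
[0.44380687 0.2945038 ]
```

Run:
```python
from h import *
pick(np.array([.4438,.2945]),np.pi/4); place(240)
ctrl.goto(i2w(-.08,0,.30),down(TH)); c=cam("wrist"); im=cams.read_camera("wrist"); cv2.imwrite("pics/w3.png",im)
cv2.imwrite("pics/w3c.png",cv2.resize(im[0:210,210:450],None,fx=2.8,fy=2.8,interpolation=cv2.INTER_CUBIC))
for an in (0,120,240):
    A=np.radians(an); print(proj(c,[i2w(.031*np.cos(A),.031*np.sin(A),.086)]).round(1))
for j in jars(): print(*j)
```

```text
grip 0.0389 29.999397315295937 [-1.  -0.2  4.4]
w 0.039317354035999445
F [ 0.6  0.8 -1.3]
t 39.7833
[[321.1  56.5]]
[[295.8 103.5]]
[[346.3 103.6]]
[ 0.5338 -0.1032] 0.72 0.6 [ 30.  26. 217.]
[ 0.5821 -0.131 ] 0.7 2.0 [ 30.  26. 216.]
[0.3566 0.3101] 0.64 0.8 [ 26. 180. 218.]
[ 0.5386 -0.1585] 0.53 2.7 [ 31.  26. 216.]
[0.4123 0.2204] 0.5 1.1 [60. 86. 96.]
```

View pics/w3c.png

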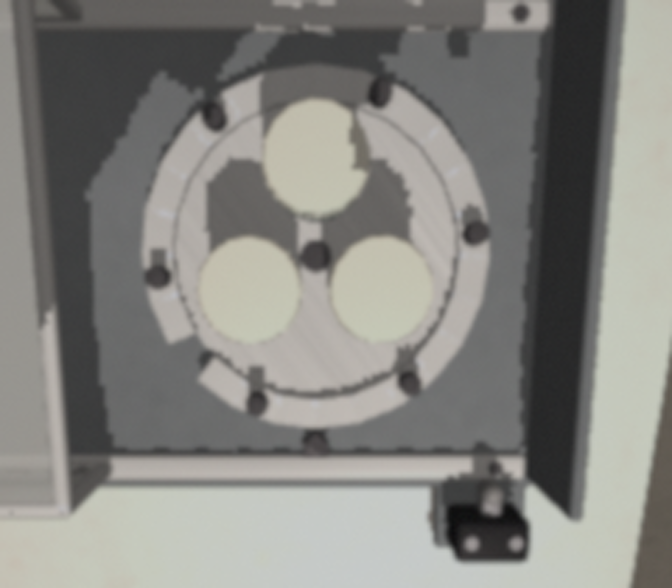

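All three jars stand upright on the tray. The notch is at crop (195,350), the pointer at (316,440), and the studs around the rim are clear of the jars. Next: the tray angle, then pinching a stud.

```bash
cat >> h.py <<'E'
def tray_angle(c,studs,c0,sc):
    uv=np.array([(c0[0]+(u+.5)/sc-.5,c0[1]+(v+.5)/sc-.5) for u,v in studs])
    def model(p): return proj(c,[[p[0]+.0685*np.cos(p[2]+k*np.pi/3),p[1]+.0685*np.sin(p[2]+k*np.pi/3),.04] for k in range(6)])
    def r(p):
        m=model(p); d=np.linalg.norm(uv[:,None]-m[None],axis=2); j=d.argmin(1); return (uv-m[j]).ravel()
    best=min((least_squares(r,[*IM,t]) for t in np.linspace(0,1.05,8)),key=lambda s:s.cost)
    return best.x,np.abs(best.fun).max()
E
python3 - <<'E'
from h import *
c=cam("wrist")
x,e=tray_angle(c,[(157,276),(257,402),(408,382),(476,232),(380,92),(214,116)],(210,0),2.8)
print("centre",x[:2],w2i(x[:2]),"stud angles imager",(np.degrees(x[2]-TH)%60).round(2),e)
q=w2i(ray(c,(210+195/2.8,350/2.8),.028)); print("notch",np.degrees(np.arctan2(q[1],q[0])),np.hypot(*q))
for u in ((316,440),): print("pointer",w2i(ray(c,(210+u[0]/2.8,u[1]/2.8),.016)))
E
```

```text
centre [ 0.54962535 -0.1293681 ] [-0.00145678 -0.0012803 ] stud angles imager 37.47 0.6577438663995281
notch 129.21191605292006 0.06755547117989619
pointer [-0.08568583 -0.00207473]
```

```bash
cat >> h.py <<'E'
CX,CY=-.0007,-.0006
def sp(deg,z,r=.0685):
    A=np.radians(deg); return i2w(CX+r*np.cos(A),CY+r*np.sin(A),z),down(TH+A-np.pi)
def turn(a0,a1,z=.036):
    move_gripper(.032); p,o=sp(a0,.13); ctrl.goto(p,o); p,o=sp(a0,z); ctrl.servo_line(p,speed=.08); print("F",ctrl.read_force().round(1))
    move_gripper(0.); print("w",ctrl.read_width(),ctrl.read_force().round(1))
    if not .008<ctrl.read_width()<.013: print("no stud"); ctrl.servo_line(sp(a0,.13)[0],speed=.1); return
    n=max(1,int(np.ceil(abs(a1-a0)/5)))
    for a_ in np.linspace(a0,a1,n+1)[1:]:
        p,o=sp(a_,z); ctrl.servo_line(p,o,speed=.04)
    print("w",ctrl.read_width(),"F",ctrl.read_force().round(1)); move_gripper(.032); ctrl.servo_line(sp(a1,.15)[0],speed=.1)
def shot(n):
    ctrl.goto(i2w(-.08,0,.30),down(TH)); im=cams.read_camera("wrist")
    cv2.imwrite(n,cv2.resize(im[0:210,210:450],None,fx=2.8,fy=2.8,interpolation=cv2.INTER_CUBIC)); print("t",ctrl.read_time())
E
python3 - <<'E'
from h import *
turn(157.5,210); shot("pics/w4.png")
E
```

```text
F [-0.5  0.4  0.3]
w 0.007799871837080935 [-0.2  0.8  2.3]
no stud
t 45.825
```

View pics/w4.png

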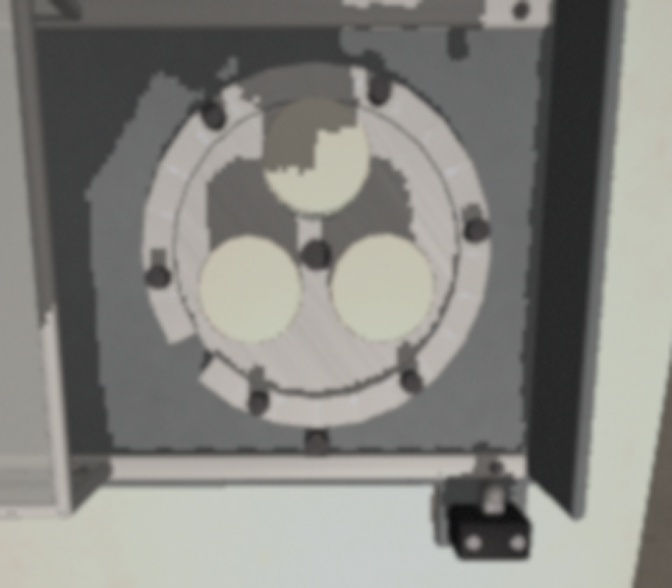

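Nothing has moved, but a 7.8 mm width suggests the tips did hold the stud; my threshold was too strict. I'll retry with it relaxed.

```bash
sed -i 's/if not .008<ctrl/if not .005<ctrl/' h.py
python3 - <<'E'
from h import *
turn(157.5,210,.0355); shot("pics/w5.png")
E
```

```text
F [-0.3  0.  -0. ]
w 0.008130791198463532 [-0.7  0.2  1.4]
w 0.008269632012964774 F [5.9 2.7 2.6]
t 54.7583
```

View pics/w5.png

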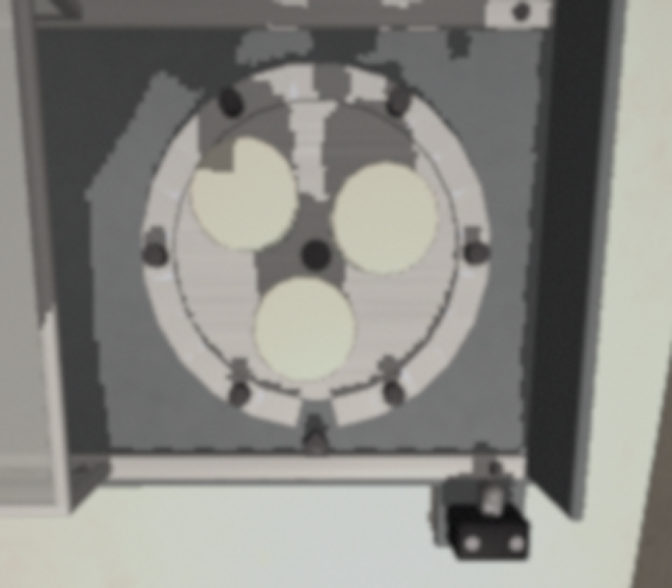

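The notch, crop (298–334, 410), is centred on the pointer at x = 316, below the tray axis at (316,255), and the studs sit symmetrically. Time to close the guard.

Run:
```python
from h import *
n=np.array([-np.sin(TH),np.cos(TH),0])
move_gripper(.05); ctrl.goto(i2w(0,.2635,.19),down(TH)); ctrl.servo_line(i2w(0,.2635,.105),speed=.1); move_gripper(0.); print(ctrl.read_width(),ctrl.read_force().round(1))
ctrl.servo_line(i2w(0,.088,.105),speed=.08); print(ctrl.read_force().round(1))
y=.088
while y>.062:
    y-=.002; ctrl.servo_line(i2w(0,y,.105),speed=.03); F=ctrl.read_force()@n; print(round(y,4),w2i(ctrl.read_position()).round(4),round(F,1))
    if y<.0715 and F>18: break
move_gripper(.05); ctrl.sleep(.3); ctrl.servo_line(i2w(0,y,.19),speed=.15)
shot("pics/w6.png")
im=cams.read_camera("top"); cv2.imwrite("pics/t6.png",cv2.resize(im[130:290,180:470],None,fx=2.75,fy=2.75,interpolation=cv2.INTER_CUBIC))
```

```text
0.011554840673354178 [-0.1 -4.2  0.6]
[ 6.   0.6 -1.6]
0.086 [0.0004 0.0849] 0.6
0.084 [0.0004 0.083 ] 1.0
0.082 [0.0004 0.0825] 9.0
0.08 [0.0004 0.0822] 19.3
0.078 [0.0004 0.0819] 29.1
0.076 [0.0004 0.0768] 8.3
0.074 [0.0005 0.0737] 4.2
0.072 [0.0005 0.0712] 1.9
0.07 [0.0005 0.0689] -0.2
0.068 [0.0004 0.068 ] 5.8
0.066 [0.0004 0.0679] 17.4
0.064 [0.0004 0.0679] 28.5
t 65.7833
```

View pics/w6.png

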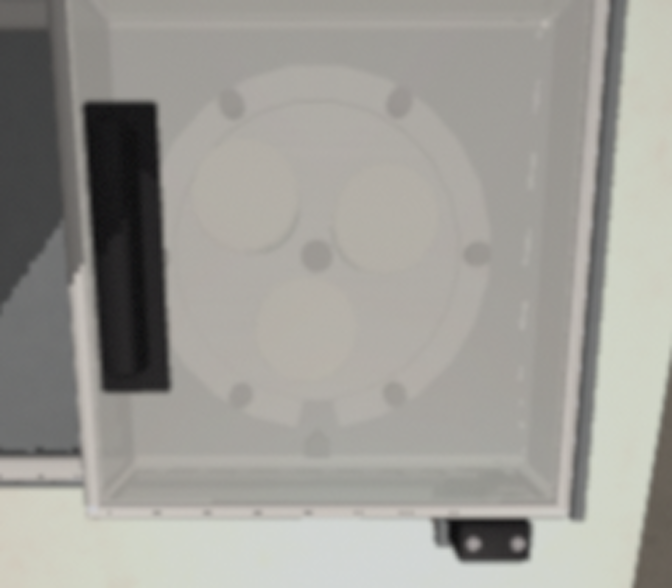

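The guard is shut: its stop came at 0.068, a full 195 mm of travel, with the catch peak felt and passed. Its edge meets the end wall, and the jars and notch show unchanged through the roof. Handing in.

Run:
```python
from h import *
for j in jars(): print(*j)
print(sign_off())
```

```text
[0.3539 0.3059] 0.74 2.0 [ 26. 181. 221.]
[0.4113 0.2243] 0.67 1.7 [61. 84. 96.]
the job is handed in; nothing more can be done
None
```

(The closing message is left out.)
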